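Load the sample changer and hold its index pin home

TASK

Fill the sample tray first: stand the three loose sample cups upright in its three empty pockets. Then pull up the spring plunger by its knob, slide the tray on to the next hole of the index bar (not the one after), let the pin into that hole and press the knob fully home; the reader works only while the pin is held down against its spring, so finish while still holding the knob down with the gripper, all four cups standing in their pockets. Leave the bottle, the mouse and the tweezers alone.

Things in the scene. Friction and masses are not known exactly. Their poses are not given: they have to be found in the camera images.
- changer: fixed base of the sample changer: white bed 12 mm high with an aluminium index bar on its +x side and a low blue box (top at 69 mm) at its +y end. Origin on the work surface under the tray centre as at the start; z up; +y is the way the tray slides to the next hole. The bed spans x -80 to 145, y -85 to 245 mm; it is turned by up to 0.3 rad about z
- carriage (a joint): how far the sliding tray has gone along the base's +y (m): about 0 in the first hole (start), 0.045 in the next hole, 0.090 in the last; stops at -0.003 and 0.095. It slides with about 1.5 N of friction once the pin is out; the pin has 1.5 mm play in a hole either way
- plunger (a joint): height of the spring plunger (knob and pin in one) above its fully pressed place (m): 0 = home; about 0.005 = where its spring leaves it untouched, pin still 9 mm deep in the hole; above 0.014 the pin is clear and the tray slides; stop at 0.022. Spring 0.5 N per mm either way from rest: 3 N presses it home, 8 N lifts it to 0.020. Let go between holes, its round tip rests on the bar
- knob: black upright cylindrical knob of the plunger, 28 mm across, 24 mm high; origin at its centre, 82 mm above the work surface when fully home. In the base frame it is at x = 120 mm, y = the carriage joint value. Below it are a thin shank and a bushing 22 mm across with its top at 54 mm
- next_hole (a point): centre of the mouth of the next hole, in the top of the index bar, 32 mm above the work surface; the knob must come to stand over it. The hole is 11 mm along the slide, the pin is 8 mm thick
- pocket0 (a point): centre of the floor of pocket 0 of the sliding grey tray, 20 mm above the work surface; square pocket 40 mm wide, 10 mm deep, open on top (rim at 30 mm). The four pockets form a 2 x 2 grid with 66 mm between centres; this one is at x = -33, y = -33 mm in the base's frame plus the slide along y. It holds a cup at the start
- pocket1 (a point): centre of the floor of pocket 1 of the sliding grey tray, 20 mm above the work surface; square pocket 40 mm wide, 10 mm deep, open on top (rim at 30 mm). The four pockets form a 2 x 2 grid with 66 mm between centres; this one is at x = -33, y = 33 mm in the base's frame plus the slide along y. Empty at the start
- pocket2 (a point): centre of the floor of pocket 2 of the sliding grey tray, 20 mm above the work surface; square pocket 40 mm wide, 10 mm deep, open on top (rim at 30 mm). The four pockets form a 2 x 2 grid with 66 mm between centres; this one is at x = 33, y = -33 mm in the base's frame plus the slide along y. Empty at the start
- pocket3 (a point): centre of the floor of pocket 3 of the sliding grey tray, 20 mm above the work surface; square pocket 40 mm wide, 10 mm deep, open on top (rim at 30 mm). The four pockets form a 2 x 2 grid with 66 mm between centres; this one is at x = 33, y = 33 mm in the base's frame plus the slide along y. Empty at the start
- cup0: white closed sample cup, an upright cylinder 34 mm across and 50 mm high, about 45 g; origin at the centre of its underside, z up along its axis. Stands in pocket 0 from the start
- cup1: white closed sample cup, an upright cylinder 34 mm across and 50 mm high, about 45 g; origin at the centre of its underside, z up along its axis. Stands loose on the work surface at the start; the three loose cups are alike and any may go in any empty pocket
- cup2: white closed sample cup, an upright cylinder 34 mm across and 50 mm high, about 45 g; origin at the centre of its underside, z up along its axis. Stands loose on the work surface at the start; the three loose cups are alike and any may go in any empty pocket
- cup3: white closed sample cup, an upright cylinder 34 mm across and 50 mm high, about 45 g; origin at the centre of its underside, z up along its axis. Stands loose on the work surface at the start; the three loose cups are alike and any may go in any empty pocket
- bottle: bystander: small bottle 56 mm across, 120 mm high, origin under its centre
- mouse: bystander: black computer mouse, 105 x 60 x 34 mm, origin under its centre
- tweezers: bystander: steel tweezers lying flat, 120 mm long, origin under their centre
Mind the look-alikes: they are no part of the job. What is shaped like the cup0 but purple is not meant. Leave any yellow look-alike of the cup1 alone.

How it is judged:
On the way, in this order (a step that is already met when the one before it is completed fails the run):
1. all four pockets hold an upright cup, the tray still in the first hole (((distance between cup0 and pocket0 below 0.0065 m and angle between cup0's own z axis and vertical below 0.12 rad) or (distance between cup1 and pocket0 below 0.0065 m and angle between cup1's own z axis and vertical below 0.12 rad) or (distance between cup2 and pocket0 below 0.0065 m and angle between cup2's own z axis and vertical below 0.12 rad) or (distance between cup3 and pocket0 below 0.0065 m and angle between cup3's own z axis and vertical below 0.12 rad)) and ((distance between cup0 and pocket1 below 0.0065 m and angle between cup0's own z axis and vertical below 0.12 rad) or (distance between cup1 and pocket1 below 0.0065 m and angle between cup1's own z axis and vertical below 0.12 rad) or (distance between cup2 and pocket1 below 0.0065 m and angle between cup2's own z axis and vertical below 0.12 rad) or (distance between cup3 and pocket1 below 0.0065 m and angle between cup3's own z axis and vertical below 0.12 rad)) and ((distance between cup0 and pocket2 below 0.0065 m and angle between cup0's own z axis and vertical below 0.12 rad) or (distance between cup1 and pocket2 below 0.0065 m and angle between cup1's own z axis and vertical below 0.12 rad) or (distance between cup2 and pocket2 below 0.0065 m and angle between cup2's own z axis and vertical below 0.12 rad) or (distance between cup3 and pocket2 below 0.0065 m and angle between cup3's own z axis and vertical below 0.12 rad)) and ((distance between cup0 and pocket3 below 0.0065 m and angle between cup0's own z axis and vertical below 0.12 rad) or (distance between cup1 and pocket3 below 0.0065 m and angle between cup1's own z axis and vertical below 0.12 rad) or (distance between cup2 and pocket3 below 0.0065 m and angle between cup2's own z axis and vertical below 0.12 rad) or (distance between cup3 and pocket3 below 0.0065 m and angle between cup3's own z axis and vertical below 0.12 rad)) and value of joint carriage between -0.005 and 0.005 m), for 0.2 s.
2. the pin is pulled out of its hole and the tray is on its way to the next (value of joint each of plunger, carriage above 0.01 m and value of joint carriage below 0.04 m), for 0.05 s.
At the end, for the whole second after the job is handed in: All four pockets hold an upright cup (its underside within 6.5 mm of the pocket floor's centre, tilt under 0.12 rad), the tray stands in the next hole (45 mm, within 3.5 mm), the plunger is pressed home (under 1.5 mm) and the fingers still bear on the knob with over 1 N (((distance between cup0 and pocket0 below 0.0065 m and angle between cup0's own z axis and vertical below 0.12 rad) or (distance between cup1 and pocket0 below 0.0065 m and angle between cup1's own z axis and vertical below 0.12 rad) or (distance between cup2 and pocket0 below 0.0065 m and angle between cup2's own z axis and vertical below 0.12 rad) or (distance between cup3 and pocket0 below 0.0065 m and angle between cup3's own z axis and vertical below 0.12 rad)) and ((distance between cup0 and pocket1 below 0.0065 m and angle between cup0's own z axis and vertical below 0.12 rad) or (distance between cup1 and pocket1 below 0.0065 m and angle between cup1's own z axis and vertical below 0.12 rad) or (distance between cup2 and pocket1 below 0.0065 m and angle between cup2's own z axis and vertical below 0.12 rad) or (distance between cup3 and pocket1 below 0.0065 m and angle between cup3's own z axis and vertical below 0.12 rad)) and ((distance between cup0 and pocket2 below 0.0065 m and angle between cup0's own z axis and vertical below 0.12 rad) or (distance between cup1 and pocket2 below 0.0065 m and angle between cup1's own z axis and vertical below 0.12 rad) or (distance between cup2 and pocket2 below 0.0065 m and angle between cup2's own z axis and vertical below 0.12 rad) or (distance between cup3 and pocket2 below 0.0065 m and angle between cup3's own z axis and vertical below 0.12 rad)) and ((distance between cup0 and pocket3 below 0.0065 m and angle between cup0's own z axis and vertical below 0.12 rad) or (distance between cup1 and pocket3 below 0.0065 m and angle between cup1's own z axis and vertical below 0.12 rad) or (distance between cup2 and pocket3 below 0.0065 m and angle between cup2's own z axis and vertical below 0.12 rad) or (distance between cup3 and pocket3 below 0.0065 m and angle between cup3's own z axis and vertical below 0.12 rad)) and value of joint carriage between 0.0415 and 0.0485 m and value of joint plunger below 0.0015 m and contact force between the fingers and knob above 1 N); the arm keeps its last pose, push and grip.
It fails at once if the bottle is disturbed (moved over 30 mm) (distance of bottle from where it was at the start of the episode above 0.03 m).
It fails at once if the mouse is disturbed (moved over 30 mm) (distance of mouse from where it was at the start of the episode above 0.03 m).
It fails at once if the tweezers is disturbed (moved over 30 mm) (distance of tweezers from where it was at the start of the episode above 0.03 m).
It also fails if it takes over 67 s, if anything falls off the work surface, if the arm or the gripper's body presses on something with over 40 N, if the wrist force passes 120 N, or if a joint passes its speed limit or range.

ROBOT

A 6-joint arm with a two-finger parallel gripper is mounted at the origin on the work surface. World frame = base frame: x ahead of the robot, y to its left, z up, the work surface at z = 0. Lengths are in m, angles in rad, forces in N, time in s.
With the tool pointing down it reaches from about 0.35 to 0.975 m from the base axis. Payload 4.9 kg.
Tool frame: the origin (TCP) lies where the fingers leave the gripper's body, on its centre line; the fingertips stand 73 mm ahead of it and the grasp point (between the pads) lies 54 mm ahead of it; z points along the fingers, y is the direction in which the jaws open and shut (so a half turn about z gives the same grasp; the last joint's range is limited). The gripper opens to 85 mm and grips with 20 to 120 N. Pads are 22 mm wide; open, the fingers measure 114 mm over their backs; the gripper's body (76 mm by 85 mm) begins 54 mm behind the grasp point. The pads swing forward as they close: fully open they stand 13 mm farther back than shut.
Start: joints at [1.056, 0.053, 1.613, -0, 1.476, -0.119], TCP at [0.241, 0.577, 0.304] pointing down, gripper open.
Joint ranges: [-3.01, 3.01], [-1.01, 2.22], [0.06, 2.58], [-1.02, 4.17], [0.09, 2.62], [-3.14, 3.14]. Speed limits (rad/s): [2.57, 2.57, 3.14, 3.14, 3.14, 3.14].

INTERFACE

Orientations are given as a rotation vector (axis times angle).
In Python, from station import monitor, vision, workorder gives the robot as it stands.
- The arm moves only by the tool arm_command, never from a script. Its argument "rows" is text: rows parted by semicolons, each of 6 numbers parted by spaces: the shift along the world's x, y, z in mm, then the turn, a rotation vector about the world's x, y, z in degrees. In form: tx ty tz wx wy wz; .... A call has 1 to 12 rows; each row is the pose to reach, as a shift and turn from the pose measured when the call began; what a row does not reach only later rows make up. A row lasts 1/8 s, in which the tool goes at most 62.5 mm and 10.7 degrees, less where a joint would pass 70% of its speed; a pose out of reach is approached as far as the arm can. A call with a gripper value outside its range is refused whole. "jaw" is the opening, from 0 (shut) to 1 (fully open), set as the call begins (left out, the last holds). The fingers move at their own pace and stop on an object; "squeeze" is the grip in N (left out, the last holds). Time passes only in rows, so rows that repeat a pose let the fingers close. It gives the time, the measured TCP pose, the force and the opening at its end, in the units of the state.
- monitor.get_obs(): the state, without advancing time (a new reading comes with each control period).
- vision.get_image(name): name is "side" or "top"; returns a dict with "frame" (480x640x3 uint8, red, green, blue), "vfov" (degrees; the focal length in pixels is half the picture's height over the tangent of half this angle, whatever the lens; pixels are square), "cx", "cy" (the principal point, pixels), "R" (3x3) and "t" (3): a world point X has camera coordinates R X + t. Camera axes: x right, y down, z forward; pixel columns grow to the right and rows downward; lengths in m; the calibration is good to about 2 mm. A picture is of the moment at which its call begins. There is no depth.
- workorder.finish_job(): hands the job in, once; it reports no verdict.
The state is a dict: "t": time; "q": joint angles; "dq": joint speeds; "effort": joint torques, N m; "tool_pos": TCP position; "tool_rot": TCP orientation; "contact_force": force on the tool from outside, world axes, zero at the start; "wrist_torque": the same for the moment, N m; "opening": finger opening in m.
Only numpy, scipy, OpenCV 4.12 (cv2) and the standard library are available. Lean on these libraries where they do the work, as an engineer would, in place of code of your own. Each camera call takes 0.05 s, during which the arm holds its last target. There are 200 camera calls.

## Working session

There is one attempt and no reset: what is moved stays moved. The work goes in short steps, Python scripts to look and compute and a tool call to move; the robot and the scene stay as the last step left them, time stands still between calls to the robot, and variables do not carry over. Pictures are saved under pics/ and viewed, about 8 in all and at most 12, crops included, and the job is handed in when it is done.

Besides the shell and the picture viewer there is one more tool, called after "Emit:" as name(argument=value, ...) on one line, values as JSON. arm_command: Moves the arm, as the interface text tells. Its arguments: {"type":"object","properties":{"rows":{"type":"string"},"jaw":{"type":"number"},"squeeze":{"type":"number"}},"required":["rows"]}

```bash
mkdir -p pics; cat > h.py <<'E'
import numpy as np, cv2
from station import monitor, vision, workorder
def cam(n):
    d=vision.get_image(n); f=240/np.tan(np.radians(d['vfov'])/2)
    d['f']=f; d['R']=np.array(d['R']); d['t']=np.array(d['t']); return d
def ray(d,u,v,z):
    r=d['R'].T@np.array([(u-d['cx'])/d['f'],(v-d['cy'])/d['f'],1]); c=-d['R'].T@d['t']
    return c+r*(z-c[2])/r[2]
def proj(d,X):
    p=d['R']@np.array(X)+d['t']; return d['f']*p[:2]/p[2]+[d['cx'],d['cy']]
def save(d,n): cv2.imwrite('pics/'+n,cv2.cvtColor(d['frame'],cv2.COLOR_RGB2BGR))
E
python3 - <<'E'
from h import *
for n in('top','side'):
    d=cam(n); save(d,n+'0.png'); print(n,d['vfov'],d['cx'],d['cy'],-d['R'].T@d['t'],d['R'].round(2).tolist())
    np.savez(n+'0.npz',**d)
o=monitor.get_obs(); print(o)
E
```

```text
top 45.05267168070734 321.39023897630557 239.66018893645955 [ 0.36992937 -0.0972409   1.16740041] [[0.02, -1.0, 0.03], [-0.98, -0.03, -0.19], [0.19, -0.03, -0.98]]
side 54.50131519113242 315.6509179618954 238.27667574722872 [ 0.29201707 -0.75305923  0.62410577] [[0.92, -0.39, 0.0], [-0.23, -0.55, -0.8], [0.32, 0.74, -0.6]]
{'t': 0.1, 'q': array([ 1.05596215e+00,  5.32916795e-02,  1.61412878e+00, -5.09301102e-05,
        1.47602522e+00, -1.18959340e-01]), 'dq': array([-0.00096829, -0.00030521, -0.00233721,  0.00034237,  0.00011112,
        0.00149566]), 'effort': array([ 4.90875027e-04, -3.94907498e+01, -3.71361279e+01, -1.38062755e-04,
        3.87272783e-03,  6.81622396e-06]), 'tool_pos': array([0.24078433, 0.57629464, 0.302802  ]), 'tool_rot': array([-6.17674348e-01, -3.07973210e+00,  2.79014373e-03]), 'contact_force': array([ 0.19779161,  0.3454822 , -0.59080073]), 'wrist_torque': array([ 0.01651698, -0.0312651 ,  0.02203387]), 'opening': 0.0855212445135815}
```

View pics/top0.png

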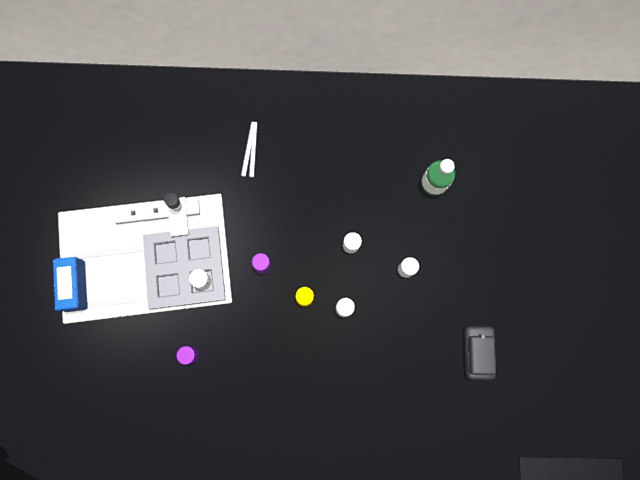

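View pics/side0.png

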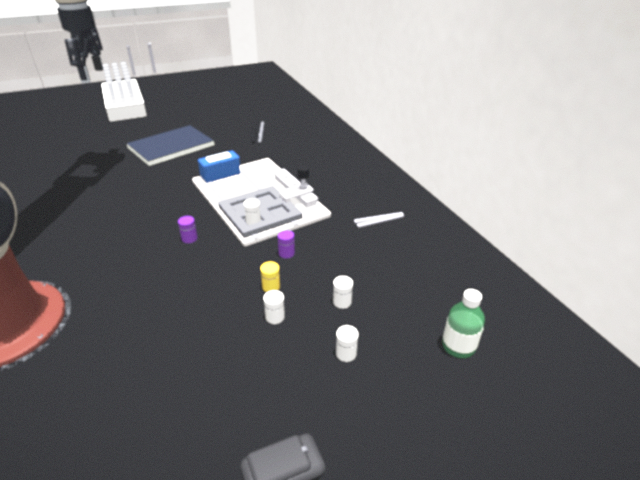

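The top view shows the loose white cups at about (352,242), (409,267) and (345,307). The changer is at left, with cup0 at (199,280), the empty pockets at (199,248), (165,252) and (168,285), and the knob at (172,201).

```bash
python3 - <<'E'
from h import *
D={}
for n in('top','side'):
    z=np.load(n+'0.npz'); D[n]={k:z[k] for k in z.files}
def whiteblobs(d,lo,hi):
    hsv=cv2.cvtColor(d['frame'],cv2.COLOR_RGB2HSV)
    m=((hsv[...,1]<70)&(hsv[...,2]>90)).astype(np.uint8)
    cs,_=cv2.findContours(m,0,cv2.CHAIN_APPROX_NONE)
    return [c for c in cs if lo<cv2.contourArea(c)<hi], cs
for n,d in D.items():
    for c in whiteblobs(d,150,1500)[0]:
        r=cv2.minAreaRect(c); print(n,np.round(r[0],1),np.round(r[1],1),cv2.contourArea(c),ray(d,*r[0],.025).round(4))
d=D['top']
big=max(whiteblobs(d,0,1e9)[1][0:],key=lambda c:cv2.contourArea(c) if cv2.boundingRect(c)[1]>100 else 0)
r=cv2.boxPoints(cv2.minAreaRect(big)); P=np.array([ray(d,*p,.012) for p in r]); print(r.round(1).tolist(),P.round(4).tolist(), P.mean(0), [np.linalg.norm(P[i]-P[i-1]).round(4) for i in range(4)])
cv2.imwrite('pics/c1.png',cv2.cvtColor(cv2.resize(d['frame'][185:330,50:240],None,fx=4,fy=4,interpolation=cv2.INTER_CUBIC),cv2.COLOR_RGB2BGR))
E
```

```text
top [481.4 350.4] [46.4 24.9] 923.0 [ 0.3797 -0.4451  0.025 ]
top [345.  306.5] [19. 18.] 273.5 [ 0.4593 -0.1769  0.025 ]
top [ 64.1 282.5] [32.9 14.7] 431.5 [0.4936 0.3741 0.025 ]
top [408.2 267.2] [17.7 21.2] 311.5 [ 0.5405 -0.3028  0.025 ]
top [352. 242.] [20. 18.] 290.5 [ 0.589  -0.1894  0.025 ]
top [433.6 183. ] [28.8 21.2] 197.5 [ 0.7174 -0.3569  0.025 ]
top [446.5 166.5] [14.1 15.6] 172.0 [ 0.7538 -0.3844  0.025 ]
top [251.1 149.1] [12.8 56.1] 449.0 [0.779  0.0214 0.025 ]
side [347. 343.] [38. 24.] 762.0 [ 0.5424 -0.301   0.025 ]
side [460.9 336.3] [39.8 33.1] 788.0 [ 0.7248 -0.363   0.025 ]
side [273.5 307. ] [34.4 22.2] 647.5 [ 0.4577 -0.1746  0.025 ]
side [471.5 298. ] [20. 21.] 336.5 [ 0.7998 -0.2952  0.025 ]
side [ 61.8 312.5] [16.6 49.9] 235.0 [ 0.1085 -0.0407  0.025 ]
side [342.5 291.5] [35. 21.] 607.5 [ 0.5893 -0.1868  0.025 ]
side [378.8 219.1] [10.8 51.6] 419.5 [ 0.7696 -0.0035  0.025 ]
side [  8.5 219.5] [17. 77.] 227.5 [-0.0052  0.3241  0.025 ]
side [217.9 156. ] [ 8.2 26. ] 177.5 [0.5074 0.4497 0.025 ]
[[48.20000076293945, 210.39999389648438], [220.6999969482422, 189.10000610351562], [234.6999969482422, 302.5], [62.20000076293945, 323.79998779296875]] [[0.6405, 0.4264, 0.012], [0.6952, 0.0815, 0.012], [0.4632, 0.0415, 0.012], [0.4141, 0.3747, 0.012]] [0.55326438 0.23102517 0.012     ] [np.float64(0.2323), np.float64(0.3492), np.float64(0.2355), np.float64(0.3368)]
```

View pics/c1.png

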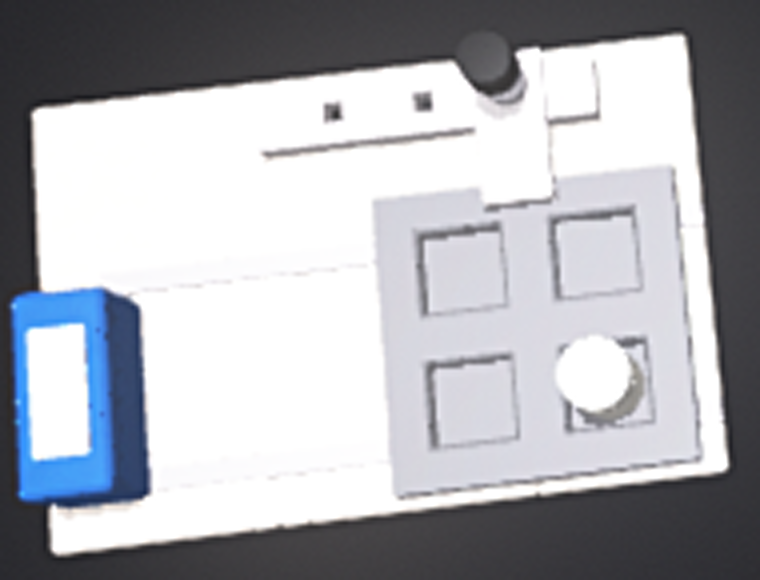

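```bash
python3 - <<'E'
from h import *
z=np.load('top0.npz'); d={k:z[k] for k in z.files}
pt=lambda x,y,h: ray(d,(x+.5)/4-.5+50,(y+.5)/4-.5+185,h)[:2]
obs=[((462,270,.03),(33,33)),((596,253,.03),(33,-33)),((473.5,400,.03),(-33,33)),((423,101,.032),(120,45)),((333,111,.032),(120,90)),((487,57,.099),(120,0))]
W=np.array([pt(*a) for a,_ in obs]); B=np.array([b for _,b in obs])/1e3
# rigid fit with scale 1 (Kabsch)
mw,mb=W.mean(0),B.mean(0); U,S,Vt=np.linalg.svd((B-mb).T@(W-mw)); R=(U@Vt).T
t=mw-R@mb; print('yaw',np.arctan2(R[1,0],R[0,0]),np.degrees(np.arctan2(R[1,0],R[0,0])),'t',t); print('res mm',((B@R.T+t-W)*1e3).round(1).tolist())
tw=lambda b: (R@(np.array(b)/1e3)+t).round(4)
for n,b in dict(p0=(-33,-33),p1=(-33,33),p2=(33,-33),p3=(33,33),knob=(120,0),next=(120,45),ydir=(0,1000),).items(): print(n,tw(b))
np.savez('base.npz',R=R,t=t)
print(monitor.get_obs()['tool_rot'])
from scipy.spatial.transform import Rotation as Ro
print(Ro.from_rotvec(monitor.get_obs()['tool_rot']).as_matrix().round(3))
# side check
z=np.load('side0.npz'); s={k:z[k] for k in z.files}
for b,h in (((120,0),.099),((33,33),.03),((33,-33),.03),((-33,33),.03)): print(proj(s,[*tw(b),h]).round(1))
f=s['frame'][150:245,185:335]; cv2.imwrite('pics/c2.png',cv2.cvtColor(cv2.resize(f,None,fx=5,fy=5,interpolation=cv2.INTER_CUBIC),cv2.COLOR_RGB2BGR))
E
```

```text
yaw 0.14599761440055908 8.365047124130445 t [0.53063178 0.14343767]
res mm [[0.5, -0.2], [-0.1, -0.2], [-0.5, 0.3], [-0.0, -0.7], [-0.2, -0.3], [0.4, 1.1]]
p0 [0.5028 0.106 ]
p1 [0.4932 0.1713]
p2 [0.5681 0.1156]
p3 [0.5585 0.1809]
knob [0.6494 0.1609]
next [0.6428 0.2054]
ydir [0.3852 1.1328]
[-6.17674348e-01 -3.07973210e+00  2.79014373e-03]
[[-0.923  0.386 -0.001]
 [ 0.386  0.923 -0.002]
 [ 0.    -0.002 -1.   ]]
[302.4 168.3]
[264.9 197.1]
[277.7 209.8]
[239.8 204.7]
```

View pics/c2.png

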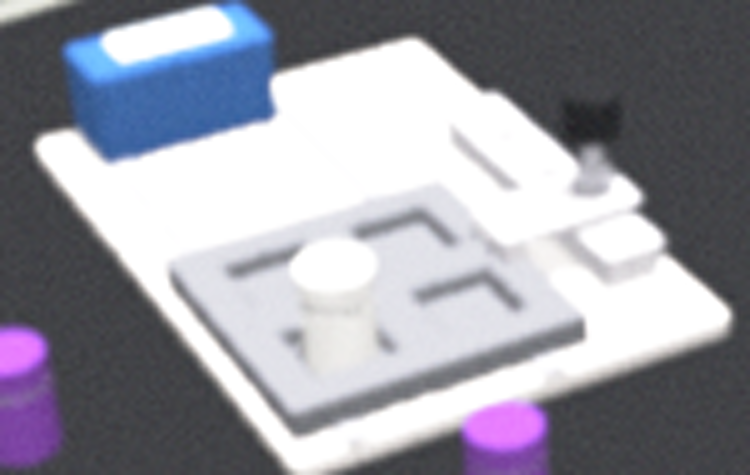

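Cup positions agree to 3 mm between the two views, and the changer fit residuals are about 1 mm. I'm moving to cup A now.

Emit:
arm_command(rows="109 -376 -60 0 0 20; 109 -376 -60 0 0 20; 109 -376 -60 0 0 20; 109 -376 -60 0 0 20; 109 -376 -60 0 0 20; 109 -376 -60 0 0 20; 109 -376 -60 0 0 20; 218 -752 -103 0 0 31; 218 -752 -103 0 0 31; 218 -752 -103 0 0 31; 218 -752 -103 0 0 31; 218 -752 -103 0 0 31", jaw=0.75, squeeze=25)

```text
t: 1.6
tool_pos: [0.4329, -0.0879, 0.2097]
tool_rot: [-0.227, 3.133, -0.003]
contact_force: [1.3, 0.4, 0.4]
opening: 0.064
```

Emit:
arm_command(rows="25.6 -88 -10 0 0 0; 25.6 -88 -10 0 0 0; 25.6 -88 -10 0 0 0; 25.6 -88 -50 0 0 0; 25.6 -88 -85 0 0 0; 25.6 -88 -110 0 0 0; 25.6 -88 -120.7 0 0 0; 25.6 -88 -120.7 0 0 0; 25.6 -88 -120.7 0 0 0")

```text
t: 2.72
tool_pos: [0.4593, -0.1761, 0.0904]
tool_rot: [-0.227, 3.131, -0.005]
contact_force: [0.1, 0.4, 0.4]
opening: 0.0644
```

Emit:
arm_command(rows="0 0 0 0 0 0; 0 0 0 0 0 0; 0 0 0 0 0 0; 0 0 0 0 0 0; 0 0 20 0 0 0; 0 0 60 0 0 0; 0 0 110 0 0 0; 0 0 110 0 0 0", jaw=0)

```text
t: 3.72
tool_pos: [0.4615, -0.1773, 0.2053]
tool_rot: [-0.227, 3.123, -0.013]
contact_force: [0.1, -1.0, -0.6]
opening: 0.0334
```

Emit:
arm_command(rows="31.7 348.6 0 0 0 0; 31.7 348.6 0 0 0 0; 31.7 348.6 0 0 0 0; 31.7 348.6 0 0 0 0; 31.7 348.6 0 0 0 0; 31.7 348.6 0 0 0 0; 31.7 348.6 -20 0 0 0; 31.7 348.6 -45 0 0 0; 31.7 348.6 -55 0 0 0; 31.7 348.6 -55 0 0 0; 31.7 348.6 -55 0 0 0")

```text
t: 5.1
tool_pos: [0.4937, 0.1712, 0.1511]
tool_rot: [-0.226, 3.122, -0.013]
contact_force: [1.0, 0.4, -0.2]
opening: 0.0333
```

```bash
python3 - <<'E'
from h import *
o=monitor.get_obs(); print(o['tool_pos'],o['tool_rot'],o['opening'])
b=np.load('base.npz'); 
d=cam('top'); s=cam('side')
for n,q in(('top',d),('side',s)):
    print(n,proj(q,[*o['tool_pos'][:2],.055]),proj(q,[.4932,.1713,.03]))
a=d['frame'][225:325,140:260]; a=cv2.resize(a,(480,400),interpolation=cv2.INTER_CUBIC)
c=s['frame'][130:250,190:310]; c=cv2.resize(c,(600,600),interpolation=cv2.INTER_CUBIC)[:, :320]
cc=cv2.resize(s['frame'][150:250,200:300],(400,400),interpolation=cv2.INTER_CUBIC)[:,:320]
cv2.imwrite('pics/p1.png',cv2.cvtColor(np.hstack([a,cc]),cv2.COLOR_RGB2BGR))
E
```

```text
[0.49372084 0.17117562 0.15110498] [-0.22623548  3.12171831 -0.01295704] 0.03330320361230839
top [164.87925629 283.12624653] [167.7956465  284.87835776]
side [239.0024132  195.63390734] [239.80100918 204.72509333]
```

View pics/p1.png

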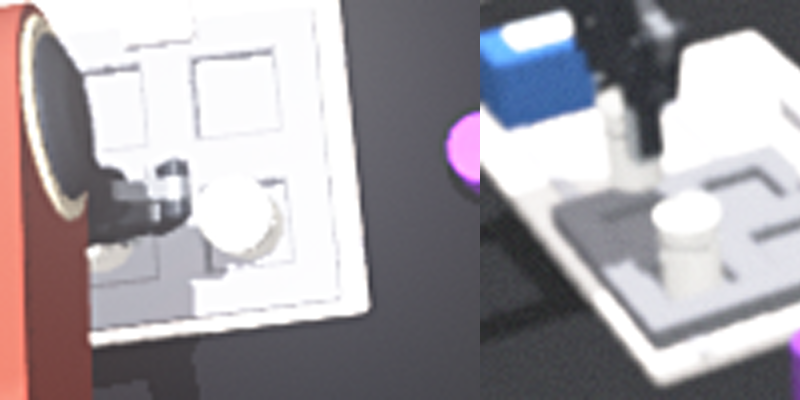

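The picture shows the cup held above pocket1, in line with the prediction. I'm lowering it.

Emit:
arm_command(rows="-0.5 0 -12 0 0 0; -0.5 0 -22 0 0 0; -0.5 0 -30 0 0 0; -0.5 0 -36 0 0 0; -0.5 0 -39 0 0 0; -0.5 0 -39 0 0 0; -0.5 0 -39 0 0 0")

```text
t: 6.08
tool_pos: [0.4936, 0.1713, 0.1128]
tool_rot: [-0.226, 3.12, -0.013]
contact_force: [0.0, -0.3, -1.2]
opening: 0.0332
```

Emit:
arm_command(rows="0 0 -1.7 0 0 0; 0 0 -1.7 0 0 0")

```text
t: 6.32
tool_pos: [0.494, 0.1714, 0.1118]
tool_rot: [-0.226, 3.12, -0.013]
contact_force: [-0.8, -0.2, 3.6]
opening: 0.0334
```

Emit:
arm_command(rows="0 0 0 0 0 0; 0 0 0 0 0 0; 0 0 0 0 0 0; 0 0 20 0 0 0; 0 0 60 0 0 0; 0 0 95 0 0 0; 0 0 95 0 0 0", jaw=0.58)

```text
t: 7.2
tool_pos: [0.4959, 0.1718, 0.2106]
tool_rot: [-0.226, 3.112, -0.011]
contact_force: [0.2, -0.6, -0.5]
opening: 0.0497
```

```bash
python3 - <<'E'
from h import *
from scipy.spatial.transform import Rotation as Ro
o=monitor.get_obs(); M=Ro.from_rotvec(o['tool_rot']); print(o['tool_pos'],o['opening'])
y=np.radians(98.37); T=np.array([[np.sin(y),np.cos(y),0],[-np.cos(y),np.sin(y),0],[0,0,-1]]).copy()
ty=np.array([np.cos(y),np.sin(y),0]); tz=np.array([0,0,-1.]); T=np.c_[np.cross(ty,tz),ty,tz]
print(np.degrees((Ro.from_matrix(T)*M.inv()).as_rotvec()).round(2))
E
```

```text
[0.49589282 0.17175449 0.21055047] 0.04970335703773799
[0.32 1.23 0.07]
```

Emit:
arm_command(rows="93 -360 0 0.3 1.2 0; 93 -360 0 0.3 1.2 0; 93 -360 0 0.3 1.2 0; 93 -360 0 0.3 1.2 0; 93 -360 0 0.3 1.2 0; 93 -360 0 0.3 1.2 0; 93 -360 0 0.3 1.2 0; 93 -360 -50 0.3 1.2 0; 93 -360 -90 0.3 1.2 0; 93 -360 -113 0.3 1.2 0; 93 -360 -120 0.3 1.2 0; 93 -360 -120 0.3 1.2 0", jaw=0.75)

```text
t: 8.7
tool_pos: [0.5886, -0.1875, 0.0901]
tool_rot: [0.228, -3.133, -0.0]
contact_force: [0.1, 0.2, 0.4]
opening: 0.0642
```

Emit:
arm_command(rows="0 0 0 0 0 0; 0 0 0 0 0 0; 0 0 0 0 0 0; 0 0 0 0 0 0; 0 0 20 0 0 0; 0 0 60 0 0 0; 0 0 100 0 0 0; 0 0 100 0 0 0", jaw=0)

```text
t: 9.7
tool_pos: [0.5908, -0.1886, 0.1959]
tool_rot: [-0.228, 3.126, -0.007]
contact_force: [0.4, -0.5, -1.1]
opening: 0.0333
```

Emit:
arm_command(rows="-32.3 369.5 0 0.2 0.6 0; -32.3 369.5 0 0.2 0.6 0; -32.3 369.5 0 0.2 0.6 0; -32.3 369.5 0 0.2 0.6 0; -32.3 369.5 0 0.2 0.6 0; -32.3 369.5 0 0.2 0.6 0; -32.3 369.5 0 0.2 0.6 0; -32.3 369.5 -30 0.2 0.6 0; -32.3 369.5 -47 0.2 0.6 0; -32.3 369.5 -47 0.2 0.6 0")

```text
t: 10.95
tool_pos: [0.5571, 0.1797, 0.1465]
tool_rot: [0.226, -3.126, 0.001]
contact_force: [-1.0, 0.1, -0.1]
opening: 0.033
```

Emit:
arm_command(rows="1.2 1.2 -4 0 0 0; 1.2 1.2 -14 0 0 0; 1.2 1.2 -24 0 0 0; 1.2 1.2 -31 0 0 0; 1.2 1.2 -35 0 0 0; 1.2 1.2 -36 0 0 0; 1.2 1.2 -36 0 0 0")

```text
t: 11.82
tool_pos: [0.5587, 0.181, 0.1117]
tool_rot: [0.226, -3.126, 0.002]
contact_force: [-0.9, -0.9, 5.7]
opening: 0.0329
```

Emit:
arm_command(rows="0 0 0 0 0 0; 0 0 0 0 0 0; 0 0 0 0 0 0; 0 0 20 0 0 0; 0 0 60 0 0 0; 0 0 90 0 0 0; 0 0 90 0 0 0", jaw=0.58)

```text
t: 12.7
tool_pos: [0.5608, 0.1815, 0.2068]
tool_rot: [-0.227, 3.132, -0.0]
contact_force: [-0.4, -0.6, 0.5]
opening: 0.0497
```

Emit:
arm_command(rows="-19.3 -483.5 0 0 0 0; -19.3 -483.5 0 0 0 0; -19.3 -483.5 0 0 0 0; -19.3 -483.5 0 0 0 0; -19.3 -483.5 0 0 0 0; -19.3 -483.5 0 0 0 0; -19.3 -483.5 0 0 0 0; -19.3 -483.5 0 0 0 0; -19.3 -483.5 0 0 0 0; -19.3 -483.5 -30 0 0 0; -19.3 -483.5 -60 0 0 0; -19.3 -483.5 -60 0 0 0", jaw=0.75)

```text
t: 14.2
tool_pos: [0.5397, -0.2996, 0.143]
tool_rot: [0.228, -3.129, -0.008]
contact_force: [0.2, 0.4, 0.9]
opening: 0.0639
```

Emit:
arm_command(rows="0 0 -30 0 0 0; 0 0 -50 0 0 0; 0 0 -56.5 0 0 0; 0 0 -56.5 0 0 0")

```text
t: 14.7
tool_pos: [0.5399, -0.2996, 0.0868]
tool_rot: [0.228, -3.129, -0.008]
contact_force: [-0.4, 0.2, 0.3]
opening: 0.0642
```

Emit:
arm_command(rows="0 0 0 0 0 0; 0 0 0 0 0 0; 0 0 0 0 0 0; 0 0 0 0 0 0; 0 0 20 0 0 0; 0 0 60 0 0 0; 0 0 100 0 0 0; 0 0 100 0 0 0", jaw=0)

```text
t: 15.7
tool_pos: [0.5418, -0.3009, 0.1925]
tool_rot: [-0.228, 3.131, -0.001]
contact_force: [0.7, 0.0, -0.7]
opening: 0.0332
```

Emit:
arm_command(rows="25.2 416.3 0 0 0 0; 25.2 416.3 0 0 0 0; 25.2 416.3 0 0 0 0; 25.2 416.3 0 0 0 0; 25.2 416.3 0 0 0 0; 25.2 416.3 0 0 0 0; 25.2 416.3 0 0 0 0; 25.2 416.3 0 0 0 0; 25.2 416.3 -30 0 0 0; 25.2 416.3 -47 0 0 0; 25.2 416.3 -47 0 0 0")

```text
t: 17.08
tool_pos: [0.5655, 0.1145, 0.143]
tool_rot: [0.227, -3.131, 0.001]
contact_force: [0.4, -1.0, -1.0]
opening: 0.0333
```

Correcting by (1.3, 0.9) mm while lowering to z ≈ 0.108.

Emit:
arm_command(rows="1.3 0.9 -4 0 0 0; 1.3 0.9 -14 0 0 0; 1.3 0.9 -24 0 0 0; 1.3 0.9 -31 0 0 0; 1.3 0.9 -35 0 0 0; 1.3 0.9 -36 0 0 0; 1.3 0.9 -36 0 0 0")

```text
t: 17.95
tool_pos: [0.5673, 0.1155, 0.1083]
tool_rot: [0.227, -3.131, 0.001]
contact_force: [-3.4, 0.2, 4.7]
opening: 0.0337
```

Emit:
arm_command(rows="0 0 0 0 0 0; 0 0 0 0 0 0; 0 0 0 0 0 0; 0 0 20 0 0 0; 0 0 60 0 0 0; 10 -60 100 0 0 0; 20 -120 100 0 0 0; 30 -180 100 0 0 0; 30 -180 100 0 0 0; 30 -180 100 0 0 0", jaw=0.58)

```text
t: 19.2
tool_pos: [0.5974, -0.0647, 0.2091]
tool_rot: [0.225, -3.132, 0.001]
contact_force: [-0.0, 0.2, 0.5]
opening: 0.0494
```

```bash
python3 - <<'E'
from h import *
d=cam('top'); s=cam('side')
a=cv2.resize(d['frame'][190:320,140:245],(420,520),interpolation=cv2.INTER_CUBIC)
b=cv2.resize(s['frame'][150:250,210:305],(380,400),interpolation=cv2.INTER_CUBIC); b=np.vstack([b,np.zeros((120,380,3),np.uint8)])
cv2.imwrite('pics/p2.png',cv2.cvtColor(np.hstack([a,b]),cv2.COLOR_RGB2BGR))
for n,p in dict(p0=(.5028,.106),p1=(.4932,.1713),p2=(.5681,.1156),p3=(.5585,.1809)).items():
    print(n,'expected top px in crop',(proj(d,[*p,.07])-[140,190])*4,'side',(proj(s,[*p,.07])-[210,150])*4+[420,0])
print('knob',(proj(d,[.6494,.1609,.099])-[140,190])*4, monitor.get_obs()['tool_pos'])
E
```

```text
p0 expected top px in crop [231.8743006  353.01031263] side [581.35283677 212.81737619]
p1 expected top px in crop [ 91.71551443 369.89563523] side [532.55417293 160.36149358]
p2 expected top px in crop [220.05631935 217.0520416 ] side [687.2822003  180.29541204]
p3 expected top px in crop [ 81.40836378 233.31549294] side [635.38018081 130.48463635]
knob [123.20673059  34.50156432] [ 0.59713381 -0.0633358   0.208572  ]
```

View pics/p2.png

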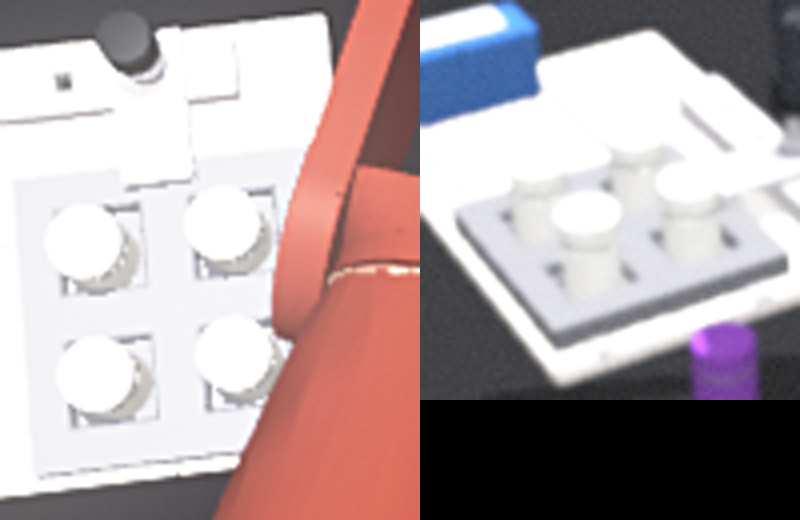

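All four cups stand in their pockets: the lids sit within about 3 mm of the expected (81,233), (220,217), (92,370) and (232,353) in the crop. Next is the knob.

Emit:
arm_command(rows="52.2 224.6 0 0 0 0; 52.2 224.6 0 0 0 0; 52.2 224.6 0 0 0 0; 52.2 224.6 0 0 0 0; 52.2 224.6 0 0 0 0; 52.2 224.6 0 0 0 0; 52.2 224.6 -10 0 0 0; 52.2 224.6 -10 0 0 0", jaw=0.75, squeeze=60)

```text
t: 20.3
tool_pos: [0.6484, 0.1601, 0.1969]
tool_rot: [0.227, -3.128, 0.001]
contact_force: [0.0, -0.0, -1.3]
opening: 0.0639
```

Emit:
arm_command(rows="1 1 -20 0 0 0; 1 1 -40 0 0 0; 1 1 -53 0 0 0; 1 1 -56 0 0 0; 1 1 -56 0 0 0; 1 1 -56 0 0 0")

```text
t: 21.05
tool_pos: [0.65, 0.1613, 0.1419]
tool_rot: [0.227, -3.13, 0.001]
contact_force: [0.1, -0.8, 0.5]
opening: 0.0638
```

Emit:
arm_command(rows="0 0 0 0 0 0; 0 0 0 0 0 0; 0 0 0 0 0 0; 0 0 0 0 0 0; 0 0 0 0 0 0", jaw=0)

```text
t: 21.68
tool_pos: [0.6503, 0.1614, 0.1422]
tool_rot: [0.227, -3.131, 0.001]
contact_force: [1.3, 0.5, 1.0]
opening: 0.0263
```

Emit:
arm_command(rows="0 0 4 0 0 0; 0 0 8 0 0 0; 0 0 12 0 0 0; 0 0 13.5 0 0 0; 0 0 13.5 0 0 0; 0 0 13.5 0 0 0")

```text
t: 22.42
tool_pos: [0.6502, 0.1613, 0.1552]
tool_rot: [0.227, -3.131, 0.001]
contact_force: [4.9, 1.3, -6.9]
opening: 0.0262
```

Lift confirmed: 13 mm with 6.9 N, which matches the spring. Sliding now.

Emit:
arm_command(rows="-0.4 3 0 0 0 0; -1.0 7 0 0 0 0; -1.7 12 0 0 0 0; -2.5 17 0 0 0 0; -3.2 22 0 0 0 0; -4.0 27 0 0 0 0; -4.7 32 0 0 0 0; -5.4 37 0 0 0 0; -6.0 41 0 0 0 0; -6.4 43.5 0 0 0 0; -6.5 44.5 0 0 0 0; -6.5 44.5 0 0 0 0")

```text
t: 23.92
tool_pos: [0.6436, 0.206, 0.1551]
tool_rot: [0.227, -3.131, 0.0]
contact_force: [3.7, 0.4, -6.2]
opening: 0.0266
```

Emit:
arm_command(rows="0 0 -3 0 0 0; 0 0 -6 0 0 0; 0 0 -9 0 0 0; 0 0 -12 0 0 0; 0 0 -13 0 0 0; 0 0 -13 0 0 0")

```text
t: 24.68
tool_pos: [0.6438, 0.2061, 0.1425]
tool_rot: [0.227, -3.131, -0.0]
contact_force: [0.8, -0.9, -0.6]
opening: 0.026
```

The spring force is back to zero at the rest height, so the pin is in the hole. Pressing home.

Emit:
arm_command(rows="0 0 -2 0 0 0; 0 0 -4 0 0 0; 0 0 -5.5 0 0 0; 0 0 -6.5 0 0 0; 0 0 -7 0 0 0; 0 0 -7 0 0 0; 0 0 -7 0 0 0")

```text
t: 25.55
tool_pos: [0.644, 0.2061, 0.1378]
tool_rot: [0.227, -3.131, 0.0]
contact_force: [-5.2, -1.9, 9.8]
opening: 0.0265
```

Emit:
arm_command(rows="0 0 -3 0 0 0; 0 0 -4 0 0 0; 0 0 -4 0 0 0")

```text
t: 25.92
tool_pos: [0.6443, 0.2063, 0.1377]
tool_rot: [0.227, -3.13, 0.0]
contact_force: [-8.9, -2.4, 16.8]
opening: 0.0266
```

```bash
python3 - <<'E'
from h import *
o=monitor.get_obs(); print(o['tool_pos'],o['contact_force'])
d=cam('top'); s=cam('side')
a=cv2.resize(d['frame'][190:320,100:230],(400,400),interpolation=cv2.INTER_CUBIC)
b=cv2.resize(s['frame'][140:240,210:310],(400,400),interpolation=cv2.INTER_CUBIC)
cv2.imwrite('pics/p3.png',cv2.cvtColor(np.hstack([a,b]),cv2.COLOR_RGB2BGR))
B=np.load('base.npz')
for p in((-33,-33),(-33,33),(33,-33),(33,33)):
    w=B['R']@(np.array(p)+[0,45])/1e3+B['t']; print(p,((proj(s,[*w,.07])-[210,140])*4+[400,0]).round(),((proj(d,[*w,.07])-[100,190])*400/130).round())
E
```

```text
[0.64426282 0.20634894 0.13769337] [-8.86538601 -2.36462466 16.77217775]
(-33, -33) [528. 217.] [228. 280.]
(-33, 33) [482. 167.] [120. 293.]
(33, -33) [631. 186.] [220. 176.]
(33, 33) [582. 139.] [113. 188.]
```

View pics/p3.png

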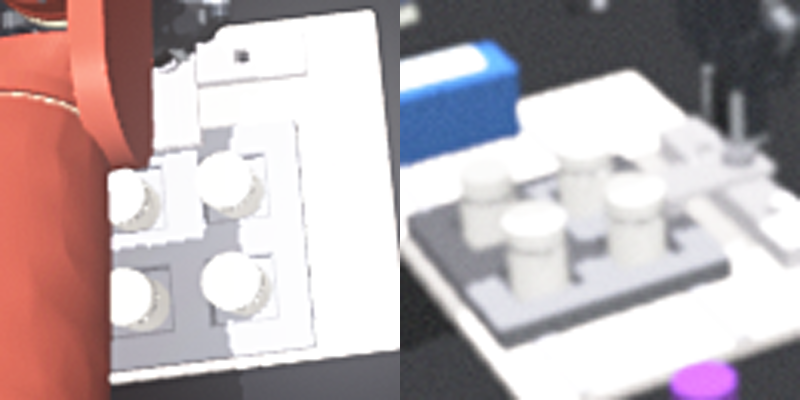

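```bash
python3 -c "
from h import *
print(workorder.finish_job()); o=monitor.get_obs(); print(o['t'],o['tool_pos'],o['contact_force'],o['opening'])"
```

```text
the job is handed in; nothing more can be done
None
the job is handed in; nothing more can be done
```

The job is handed in. No verdict was reported, but my last checks found nothing wrong.

- **Cups:** I stood the three loose white cups in pockets 1, 3 and 2. The last pictures, taken after the slide, show all four cups upright. The lids I measured sat about 1.5 px from the predicted spots in the side view. The same offset was there before the slide, so I put it down to calibration.
- **Slide:** I lifted the knob 13 mm, and the 6.9 N pull matched the spring. The gripper then moved 45.2 mm along the bar, and the force fell back to near zero at the rest height, so the pin is in the next hole.
- **Pressed home:** The knob went down 4.7 mm to a hard stop. Pressing further raised the force from 9.8 to 16.8 N while the height changed by only 0.1 mm. The gripper was still holding the knob down, with the grip set to 60 N, when I handed in.
- **Time and bystanders:** The clock stood at about 26 s of the 67 s allowed. I did not go near the bottle, mouse, tweezers or the purple and yellow look-alikes, except that the jaws passed roughly 1–2 cm from the yellow cup. I did not measure them again at the end.
- **Discrepancies:** In the picture taken before the slide, the lid of the cup in pocket 3 sat about 2.5 mm off centre relative to cup0, still within the 6.5 mm allowed. At the end there was also a sideways load of about 9 N on the tool. My last script's readout after the hand-in was refused, so these figures come from just before it.

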